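# Shim a spring-opened jaw until it bites, and keep it squeezed

### The job

Pack the gap between the fixed anvil and the spring-opened moving jaw with shim plates from the rack: stand them in upright, one at a time with their broad faces against the jaws, and use as many as it takes (two or three) for the jaw to bite the stack before it runs out of travel. Then squeeze the jaw shut onto the stack, for instance with one finger behind the jaw and one behind the anvil, and finish while still holding it firmly clamped; do not let go. Leave unused shims away from the fixture, and do not disturb the vial, the dish or the clamp fork.

Things in the scene. Friction and masses are not known exactly. Their poses are not given: they have to be found in the camera images.
- fixture: Fixed bare-aluminium base plate, 84 mm (x) by 136 mm (y, from -63 to +73) by 12 mm thick; origin on its underside. Its own y axis is the gap axis, pointing from anvil to jaw. The shims stand on its top, 12 mm above the origin, centred on x = 0, between two low guide rods (centre lines at x = +-29 mm, 19 mm above the table, their end blocks reach 25 mm). Two short brass sleeves sit on the rods at the anvil end.
- anvil: Fixed upright steel plate on the -y side of the gap, 44 wide x 8 thick x 32 mm high, top 44 mm above the table. Origin at the foot of its inner face, 12 mm above the table; same axes as the fixture. It is bolted at a different place along y each time, so the gap with the jaw open is anything from 26 to 43 mm. Behind it (-y) a foot 4 mm thick with two screw heads, 20 mm above the table at most, reaches 22 mm back from the inner face.
- anvil_face (a point): Point on the middle of the anvil's inner face, 37 mm above the table.
- jaw_face (a point): Point on the middle of the jaw's inner face (the side facing the anvil), 37 mm above the table; moves with the jaw. The jaw is a steel plate 44 wide x 8 thick, top 44 mm above the table, with low wings 72 mm wide overall up to 25 mm above the table. Its outer face and the anvil's outer face are flat, free and 8 mm behind the inner faces.
- jaw (a joint): Travel of the moving jaw toward the anvil, m: 0 = open (where the spring holds it), 0.016 = end of travel. A spring pushes it open with 2.4 N at 0, rising to 5.6 N at 0.016. If it reaches the end of travel without biting, one more shim is needed.
- rack: Fixed grey plastic rack, 62 (x) x 116 (y) x 20 mm high; three pockets at y = -36, 0, +36 mm, 14 mm deep and about 38 x 13 mm; origin under its centre.
- shim_0: Aluminium shim plate, 10 mm thick (own y), 54 mm high (own z); lower body 36 mm wide (own x) and 34 mm high, above it a grip tab 24 mm wide and 20 mm high. 60 g. Origin at the centre of its underside. All three are alike and start upright in the rack's pockets, undersides 6 mm above the table.
- shim_1: Aluminium shim plate, 10 mm thick (own y), 54 mm high (own z); lower body 36 mm wide (own x) and 34 mm high, above it a grip tab 24 mm wide and 20 mm high. 60 g. Origin at the centre of its underside. All three are alike and start upright in the rack's pockets, undersides 6 mm above the table.
- shim_2: Aluminium shim plate, 10 mm thick (own y), 54 mm high (own z); lower body 36 mm wide (own x) and 34 mm high, above it a grip tab 24 mm wide and 20 mm high. 60 g. Origin at the centre of its underside. All three are alike and start upright in the rack's pockets, undersides 6 mm above the table.
- vial: Bystander: small capped glass vial, 21 mm across, 44 mm tall, standing; origin at its underside.
- dish: Bystander: clear sample dish 56 mm across, 12 mm high; origin at its underside.
- fork: Bystander: black clamp fork 28 x 56 x 9 mm lying flat; origin at its underside.
There are look-alikes about, which are no part of the job. Leave any brown look-alike of the shim_2 alone. What is shaped like the shim_1 but green is not meant.

How it is judged (in metres and radians):
On the way, in this order (a step that is already met when the one before it is completed fails the run):
1. a first shim stands in the gap on the base (((z of shim_0 in the frame of fixture between 0.01 and 0.0145 m and x of shim_0 in the frame of fixture between -0.012 and 0.012 m and y of shim_0 in the frame of fixture between -0.022 and 0.022 m and angle between the y axis of shim_0 and the y axis of fixture, either way round below 0.2 rad) or (z of shim_1 in the frame of fixture between 0.01 and 0.0145 m and x of shim_1 in the frame of fixture between -0.012 and 0.012 m and y of shim_1 in the frame of fixture between -0.022 and 0.022 m and angle between the y axis of shim_1 and the y axis of fixture, either way round below 0.2 rad) or (z of shim_2 in the frame of fixture between 0.01 and 0.0145 m and x of shim_2 in the frame of fixture between -0.012 and 0.012 m and y of shim_2 in the frame of fixture between -0.022 and 0.022 m and angle between the y axis of shim_2 and the y axis of fixture, either way round below 0.2 rad))), for 0.2 s.
2. a second shim stands in the gap too ((((z of shim_0 in the frame of fixture between 0.01 and 0.0145 m and x of shim_0 in the frame of fixture between -0.012 and 0.012 m and y of shim_0 in the frame of fixture between -0.022 and 0.022 m and angle between the y axis of shim_0 and the y axis of fixture, either way round below 0.2 rad) and (z of shim_1 in the frame of fixture between 0.01 and 0.0145 m and x of shim_1 in the frame of fixture between -0.012 and 0.012 m and y of shim_1 in the frame of fixture between -0.022 and 0.022 m and angle between the y axis of shim_1 and the y axis of fixture, either way round below 0.2 rad)) or ((z of shim_0 in the frame of fixture between 0.01 and 0.0145 m and x of shim_0 in the frame of fixture between -0.012 and 0.012 m and y of shim_0 in the frame of fixture between -0.022 and 0.022 m and angle between the y axis of shim_0 and the y axis of fixture, either way round below 0.2 rad) and (z of shim_2 in the frame of fixture between 0.01 and 0.0145 m and x of shim_2 in the frame of fixture between -0.012 and 0.012 m and y of shim_2 in the frame of fixture between -0.022 and 0.022 m and angle between the y axis of shim_2 and the y axis of fixture, either way round below 0.2 rad)) or ((z of shim_1 in the frame of fixture between 0.01 and 0.0145 m and x of shim_1 in the frame of fixture between -0.012 and 0.012 m and y of shim_1 in the frame of fixture between -0.022 and 0.022 m and angle between the y axis of shim_1 and the y axis of fixture, either way round below 0.2 rad) and (z of shim_2 in the frame of fixture between 0.01 and 0.0145 m and x of shim_2 in the frame of fixture between -0.012 and 0.012 m and y of shim_2 in the frame of fixture between -0.022 and 0.022 m and angle between the y axis of shim_2 and the y axis of fixture, either way round below 0.2 rad)))), for 0.2 s.
At the end, for the whole second after the job is handed in: Two or three shims stand upright on the base in the gap (seated within 2 mm, tilt under 0.08 rad), others over 90 mm from the fixture; the robot presses the jaw so it bites the stack, over 3 N at robot, jaw and anvil, with 0.8 mm of travel left, at rest for the last second ((((z of shim_0 in the frame of fixture between 0.01 and 0.0145 m and x of shim_0 in the frame of fixture between -0.012 and 0.012 m and y of shim_0 in the frame of fixture between -0.022 and 0.022 m and angle between the y axis of shim_0 and the y axis of fixture, either way round below 0.2 rad) and (z of shim_1 in the frame of fixture between 0.01 and 0.0145 m and x of shim_1 in the frame of fixture between -0.012 and 0.012 m and y of shim_1 in the frame of fixture between -0.022 and 0.022 m and angle between the y axis of shim_1 and the y axis of fixture, either way round below 0.2 rad)) or ((z of shim_0 in the frame of fixture between 0.01 and 0.0145 m and x of shim_0 in the frame of fixture between -0.012 and 0.012 m and y of shim_0 in the frame of fixture between -0.022 and 0.022 m and angle between the y axis of shim_0 and the y axis of fixture, either way round below 0.2 rad) and (z of shim_2 in the frame of fixture between 0.01 and 0.0145 m and x of shim_2 in the frame of fixture between -0.012 and 0.012 m and y of shim_2 in the frame of fixture between -0.022 and 0.022 m and angle between the y axis of shim_2 and the y axis of fixture, either way round below 0.2 rad)) or ((z of shim_1 in the frame of fixture between 0.01 and 0.0145 m and x of shim_1 in the frame of fixture between -0.012 and 0.012 m and y of shim_1 in the frame of fixture between -0.022 and 0.022 m and angle between the y axis of shim_1 and the y axis of fixture, either way round below 0.2 rad) and (z of shim_2 in the frame of fixture between 0.01 and 0.0145 m and x of shim_2 in the frame of fixture between -0.012 and 0.012 m and y of shim_2 in the frame of fixture between -0.022 and 0.022 m and angle between the y axis of shim_2 and the y axis of fixture, either way round below 0.2 rad))) and (((z of shim_0 in the frame of fixture between 0.01 and 0.0145 m and x of shim_0 in the frame of fixture between -0.012 and 0.012 m and y of shim_0 in the frame of fixture between -0.022 and 0.022 m and angle between the y axis of shim_0 and the y axis of fixture, either way round below 0.2 rad) and angle between shim_0's own z axis and vertical below 0.08 rad and linear speed of shim_0 below 0.02 m/s) or horizontal distance between shim_0 and fixture above 0.09 m) and (((z of shim_1 in the frame of fixture between 0.01 and 0.0145 m and x of shim_1 in the frame of fixture between -0.012 and 0.012 m and y of shim_1 in the frame of fixture between -0.022 and 0.022 m and angle between the y axis of shim_1 and the y axis of fixture, either way round below 0.2 rad) and angle between shim_1's own z axis and vertical below 0.08 rad and linear speed of shim_1 below 0.02 m/s) or horizontal distance between shim_1 and fixture above 0.09 m) and (((z of shim_2 in the frame of fixture between 0.01 and 0.0145 m and x of shim_2 in the frame of fixture between -0.012 and 0.012 m and y of shim_2 in the frame of fixture between -0.022 and 0.022 m and angle between the y axis of shim_2 and the y axis of fixture, either way round below 0.2 rad) and angle between shim_2's own z axis and vertical below 0.08 rad and linear speed of shim_2 below 0.02 m/s) or horizontal distance between shim_2 and fixture above 0.09 m) and value of joint jaw between 0.001 and 0.0152 m and velocity of joint jaw below 0.005 m/s and (contact force between jaw and shim_0 above 3 N or contact force between jaw and shim_1 above 3 N or contact force between jaw and shim_2 above 3 N) and (contact force between anvil and shim_0 above 3 N or contact force between anvil and shim_1 above 3 N or contact force between anvil and shim_2 above 3 N) and contact force between any of the fingers, the arm and jaw above 3 N); the arm keeps its last pose, push and grip.
It fails at once if the small vial is pushed more than 30 mm away (distance of vial from where it was at the start of the episode above 0.03 m).
It fails at once if the sample dish is pushed more than 30 mm away (distance of dish from where it was at the start of the episode above 0.03 m).
It fails at once if the clamp fork is pushed more than 30 mm away (distance of fork from where it was at the start of the episode above 0.03 m).
It fails at once if the vial is knocked over (angle between vial's own z axis and vertical above 0.6 rad).
It also fails if it takes over 72 s, if anything falls off the work surface, if the arm or the gripper's body presses on something with over 40 N, if the wrist force passes 120 N, or if a joint passes its speed limit or range.

### The arm

A 7-joint arm with a two-finger parallel gripper is mounted at the origin on a cart in front of the work surface, level with it; the furniture and walls round the work are solid. World frame = base frame: x ahead of the robot, y to its left, z up, the work surface at z = 0. Lengths are in m, angles in degrees, forces in N, time in s.
With the tool pointing down it reaches from about 0.35 to 0.9 m from the base axis. Payload 19.9 kg.
Tool frame: the origin (TCP) lies at the very end of the fingers, on their centre line; the grasp point (between the pads) lies 19 mm behind it; z points along the fingers, y is the line along which they close (so a half turn about z gives the same grasp; the last joint's range is limited). The gripper opens to 94 mm and grips with 3 to 60 N. Pads are 16 mm wide; open, the fingers measure 119 mm over their backs; the gripper's body (75 mm by 177 mm) begins 78 mm behind the grasp point.
Start: joints at [-69.07, 23.915, -0.59, 92.452, 0.269, 63.638, -3.037], TCP at [0.247, 0.574, 0.205] pointing down, gripper open.
Joint ranges: [-161.28, 161.28], [-22.2, 115.67], [-73.04, 71.86], [3.21, 147.25], [-68.34, 248.33], [10.77, 114.83], [-161.83, 161.83]. Speed limits (degrees/s): [108.29, 108.29, 136.94, 136.94, 172.46, 172.46, 172.46].

### API

Orientations are given as a 3x3 rotation matrix whose columns are the frame's x, y, z axes.
In Python, from rig import * gives the robot as it stands.
- The arm moves only by the tool move_arm, never from a script. Its argument "series" is a list of rows, each a list of 7 numbers: the shift along the tool's x, y, z in mm, then the turn, a rotation vector about the tool's x, y, z in units of 8 degrees (1.0 is 8 degrees), then the opening, from -1 (shut) to 1 (fully open). In form: [[tx, ty, tz, rx, ry, rz, jaw], ...]. A call has 1 to 20 rows; each row is the pose to reach, as a shift and turn from the pose commanded when the call began, along the tool's axes at that moment; what a row does not reach only later rows make up. A row lasts 1/10 s, in which the tool goes at most 50 mm and 8.59 degrees, less where a joint would pass 70% of its speed; a pose out of reach is approached as far as the arm can. A call with a gripper value outside its range is refused whole. The fingers move at their own pace and stop on an object; the grip force is fixed at half the most. Time passes only in rows, so rows that repeat a pose let the fingers close. It gives the time, the measured TCP pose, the force, the opening and the grip force at its end, in the units of the state.
- get_obs(): the state, without advancing time (a new reading comes with each control period).
- get_image(name): name is "scene" or "top" or "wrist"; returns (picture, depth): 384x512x3 uint8, blue, green, red; 384x512 float32, m along the optical axis (not along the pixel's ray), 0 where there is no reading.
- camera_info(name): a dict with "camera_matrix" (3x3 intrinsics, pixels), "origin" and "attitude" of the camera in the world; the wrist camera has in their place "T_tool_cam" (4x4, takes a point from camera to tool coordinates, whose origin is the TCP and whose axes are the flange's). Camera axes: x right, y down, z forward; pixel columns grow to the right and rows downward; lengths in m; the calibration is good to about 2 mm. A picture is of the moment at which its call begins: read the wrist's pose just before it. camera_info takes no time and is no camera call.
- job_done(): hands the job in; it is judged then, once.
The state is a dict: "clock": time; "joint_pos": joint angles; "qd": joint speeds; "tau": joint torques, N m; "tcp_pos": TCP position; "tool_rot": TCP orientation; "ft_force": force on the tool from outside, world axes, zero at the start; "wrist_torque": the same for the moment, N m; "opening": opening from 0.0 (shut) to 1.0 (fully open); "grasp_force": force on a finger pad.
Only numpy, scipy, OpenCV 4.12 (cv2) and the standard library are available. Lean on these libraries where they do the work, as an engineer would, in place of code of your own. Each camera call takes 0.05 s, during which the arm holds its last target. There are 200 camera calls.

## Working session

There is one attempt and no reset: what is moved stays moved. The work goes in short steps, Python scripts to look and compute and a tool call to move; the robot and the scene stay as the last step left them, time stands still between calls to the robot, and variables do not carry over. Pictures are saved under pics/ and viewed, at most 10 in all, crops included, and the job is handed in when it is done.

Besides the shell and the picture viewer there is one more tool, called as name(argument=value, ...) on one line, values as JSON. move_arm: Moves the arm, as the interface text tells. Its arguments: {"type":"object","properties":{"series":{"type":"array","items":{"type":"array","items":{"type":"number"}}}},"required":["series"]}

```bash
mkdir -p pics; ls
cat > h.py <<'E'
import numpy as np, cv2
from rig import *
np.set_printoptions(precision=4,suppress=True)
def cam(name):
    c=camera_info(name); K=np.array(c["camera_matrix"])
    if name=="wrist":
        o=get_obs(); T=np.eye(4); T[:3,:3]=o["tool_rot"]; T[:3,3]=o["tcp_pos"]
        M=T@np.array(c["T_tool_cam"]); return K,M[:3,:3],M[:3,3]
    return K,np.array(c["attitude"]),np.array(c["origin"])
def shot(name):
    C=cam(name); im,d=get_image(name); np.savez("last_%s.npz"%name,im=im,d=d,K=C[0],R=C[1],t=C[2]); return im,d,C
def load(name):
    z=np.load("last_%s.npz"%name); return z["im"],z["d"],(z["K"],z["R"],z["t"])
def ray(C,uv,z):
    K,R,t=C; uv=np.atleast_2d(uv).astype(float)
    r=np.c_[uv,np.ones(len(uv))]@np.linalg.inv(K).T@R.T
    return t+r*((z-t[2])/r[:,2])[:,None]
def cloud(C,d):
    K,R,t=C; v,u=np.mgrid[:d.shape[0],:d.shape[1]]
    p=np.stack([u,v,np.ones_like(u)],-1).reshape(-1,3)@np.linalg.inv(K).T*d.reshape(-1,1)
    return (p@R.T+t).reshape(*d.shape,3)
def proj(C,P):
    K,R,t=C; q=(np.atleast_2d(P)-t)@R@K.T; return q[:,:2]/q[:,2:]
E
python3 - <<'E'
from h import *
a,_,C=shot("scene");b,_,D=shot("top")
print(C,D); o=get_obs(); print(o)
cv2.imwrite("pics/scene.png",a)
cv2.imwrite("pics/top.png",cv2.resize(b,(800,600)))
E
```

```text
pics
(array([[402.0717,   0.    , 255.221 ],
       [  0.    , 402.0717, 186.0864],
       [  0.    ,   0.    ,   1.    ]]), array([[ 0.822 , -0.3658,  0.4365],
       [-0.5693, -0.5082,  0.6462],
       [-0.0145, -0.7797, -0.626 ]]), array([ 0.1778, -0.6187,  0.5996])) (array([[364.7847,   0.    , 253.9056],
       [  0.    , 364.7847, 188.0001],
       [  0.    ,   0.    ,   1.    ]]), array([[ 0.0139, -0.9839,  0.1781],
       [-0.9995, -0.019 , -0.0269],
       [ 0.0299, -0.1776, -0.9836]]), array([ 0.3909, -0.0659,  0.9432]))
{'clock': 0.1, 'joint_pos': array([-69.0721,  23.9442,  -0.5894,  92.4804,   0.2668,  63.6383,
        -3.0373]), 'qd': array([ 0.0021, -0.1307, -0.0023, -0.0492, -0.005 , -0.0125, -0.0485]), 'tau': array([  0.0034, -85.2564,   0.6405, -42.6691,  -0.0488,   0.0162,
         0.    ]), 'tcp_pos': array([0.2471, 0.5737, 0.2049]), 'tool_rot': array([[-0.9184,  0.3957, -0.0004],
       [ 0.3957,  0.9184, -0.001 ],
       [-0.0001, -0.0011, -1.    ]]), 'ft_force': array([-0.2821, -0.5881,  1.26  ]), 'wrist_torque': array([0.0242, 0.0417, 0.0071]), 'grasp_force': 0.0, 'opening': 0.9982025585354671}
```

View pics/top.png

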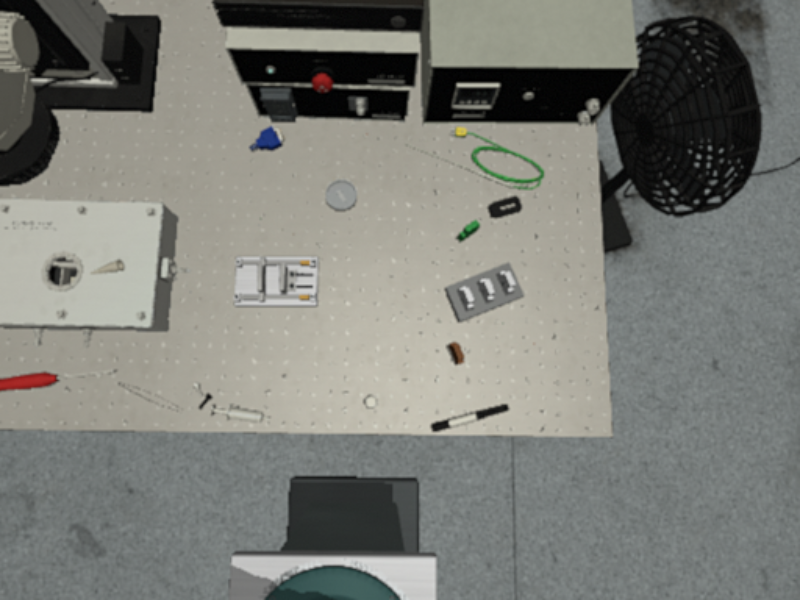

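View pics/scene.png

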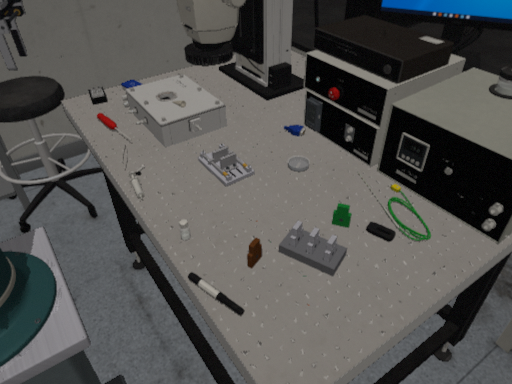

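The top view (800x600) shows the fixture at (277,281), with its brass sleeves (anvil end) on the right. The rack is at (484,292) with three silver shims at (466,296), (487,289) and (507,281). Shim look-alikes are the green one at (468,230) and the brown one at (456,352), so I choose the three silver ones in the rack. The vial is at (370,401), the dish at (341,195) and the fork at (505,207).

Run:
```python
from h import *
im,d,C=load("top")
s=1/1.5625
for n,p,z in [("fix",(277,281),.012),("rack",(484,292),.02),("vial",(370,401),.044),("dish",(341,195),.012),("fork",(505,207),.009),("green",(468,230),.03),("brown",(456,352),.03)]:
    print(n,ray(C,np.array(p)*s,z))
P=cloud(C,d)
# rack: top at z~.02
X,Y,Z=P[...,0],P[...,1],P[...,2]
c=ray(C,np.array((484,292))*s,.02)[0]
m=(abs(X-c[0])<.1)&(abs(Y-c[1])<.1)
for lo,hi in [(.013,.027),(.045,.07)]:
    mm=(m&(Z>lo)&(Z<hi)).astype(np.uint8)
    n,l,st,ce=cv2.connectedComponentsWithStats(mm)
    for i in range(1,n):
        if st[i,4]>8:
            q=P[l==i]; print("rack",lo,st[i,4],q.mean(0),cv2.minAreaRect((q[:,:2]*1000).astype(np.float32)))
c=ray(C,np.array((277,281))*s,.012)[0]
m=(abs(X-c[0])<.09)&(abs(Y-c[1])<.1)
for lo,hi in [(.006,.06),(.035,.055)]:
    mm=(m&(Z>lo)&(Z<hi)).astype(np.uint8)
    n,l,st,ce=cv2.connectedComponentsWithStats(mm)
    for i in range(1,n):
        if st[i,4]>8:
            q=P[l==i]; print("fix",lo,st[i,4],q.mean(0),cv2.minAreaRect((q[:,:2]*1000).astype(np.float32)))
cr=im[150:250,140:345]; cv2.imwrite("pics/crop1.png",cv2.resize(cr,(800,390),interpolation=cv2.INTER_CUBIC))
```

```text
fix [[0.5771 0.1073 0.012 ]]
rack [[ 0.5638 -0.2357  0.02  ]]
vial [[ 0.3841 -0.0515  0.044 ]]
dish [[0.7292 0.0062 0.012 ]]
fork [[ 0.7156 -0.2761  0.009 ]]
green [[ 0.6666 -0.2084  0.03  ]]
brown [[ 0.4631 -0.1874  0.03  ]]
rack 0.013 12 [ 0.6578 -0.1999  0.0198] ((658.1429443359375, -202.62620544433594), (7.814780235290527, 19.96019744873047), 8.339042663574219)
rack 0.013 773 [ 0.5629 -0.2329  0.0189] ((565.1727905273438, -235.34542846679688), (62.33204650878906, 116.80657196044922), 22.92767906188965)
rack 0.045 13 [ 0.6611 -0.204   0.0526] ((660.04296875, -204.2360382080078), (12.192978858947754, 5.400051116943359), 82.78278350830078)
rack 0.045 53 [ 0.5781 -0.2677  0.0563] ((578.6793212890625, -268.53973388671875), (23.19841766357422, 10.205133438110352), 21.911094665527344)
rack 0.045 53 [ 0.5642 -0.2345  0.0572] ((564.6869506835938, -235.25677490234375), (24.10107421875, 10.293550491333008), 26.220584869384766)
rack 0.045 51 [ 0.5507 -0.2013  0.0574] ((551.0335693359375, -202.06524658203125), (23.760536193847656, 10.280378341674805), 22.103363037109375)
rack 0.045 18 [ 0.4677 -0.1841  0.0524] ((467.98980712890625, -183.96981811523438), (7.529930591583252, 11.03571605682373), 2.244168519973755)
fix 0.006 1672 [0.5749 0.1098 0.0162] ((576.2943115234375, 111.04130554199219), (83.10852813720703, 135.3061065673828), 1.7379117012023926)
fix 0.035 70 [0.5758 0.1311 0.0427] ((576.5765380859375, 131.2977752685547), (43.5084228515625, 8.05982494354248), 2.446634531021118)
fix 0.035 60 [0.5765 0.0953 0.0426] ((577.6253051757812, 95.61544799804688), (8.340028762817383, 42.892189025878906), 89.91122436523438)
```

View pics/crop1.png

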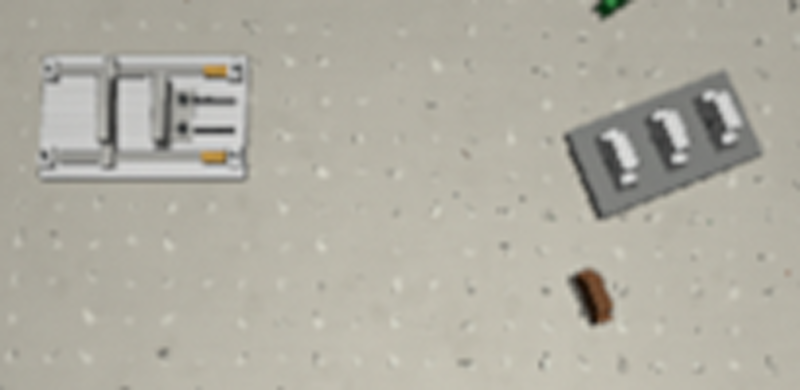

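The crop shows jaw and anvil about 27.7 mm apart, so two shims are needed (bite at about 7.7 mm of travel). I'll grip the tabs across their 24 mm width, so that the fingers stay clear of the neighbouring shim.

```bash
cat >> h.py <<'E'
from scipy.spatial.transform import Rotation as Ro
def go(p,yaw):
    "shift (mm, tool axes) and turn (units) to TCP p with tool y at world angle yaw, pointing down"
    o=get_obs(); R=np.array(o["tool_rot"]); a=np.radians(yaw)
    y=np.array([np.cos(a),np.sin(a),0]); z=np.array([0,0,-1.]); T=np.c_[np.cross(y,z),y,z]
    print("shift",R.T@(np.array(p)-o["tcp_pos"])*1000,"turn",Ro.from_matrix(R.T@T).as_rotvec(degrees=True)/8)
E
python3 -c "
from h import *
go([.565,-.235,.2],22.9); print(camera_info('wrist')['T_tool_cam'])"
```

```text
shift [-611.8896 -616.9368    5.5982] turn [-0.0072  0.0033  5.474 ]
[[ 0.0015 -0.9708 -0.24    0.0696]
 [ 1.      0.0017 -0.0009 -0.0004]
 [ 0.0013 -0.24    0.9708 -0.1798]
 [ 0.      0.      0.      1.    ]]
```

move_arm(series=[[-612,-617,6,0,0,5.47,1],[-612,-617,6,0,0,5.47,1],[-612,-617,6,0,0,5.47,1],[-612,-617,6,0,0,5.47,1],[-612,-617,6,0,0,5.47,1],[-612,-617,6,0,0,5.47,1],[-612,-617,6,0,0,5.47,1],[-612,-617,6,0,0,5.47,1],[-612,-617,6,0,0,5.47,1],[-612,-617,6,0,0,5.47,1],[-612,-617,6,0,0,5.47,1],[-612,-617,6,0,0,5.47,1],[-612,-617,6,0,0,5.47,1],[-612,-617,6,0,0,5.47,1],[-612,-617,6,0,0,5.47,1],[-612,-617,6,0,0,5.47,1],[-612,-617,6,0,0,5.47,1],[-612,-617,6,0,0,5.47,1],[-612,-617,6,0,0,5.47,1],[-612,-617,6,0,0,5.47,1]])

```text
clock: 2.1
tcp_pos: [0.5649, -0.2346, 0.1989]
tool_rot: [[-0.389, 0.921, -0.001], [0.921, 0.389, 0.0], [0.001, -0.001, -1.0]]
ft_force: [0.4, 0.5, -0.3]
opening: 0.999
grasp_force: 0.0
```

```bash
cat >> h.py <<'E'
def comps(P,c,r,lo,hi,mn=30):
    m=((abs(P[...,0]-c[0])<r)&(abs(P[...,1]-c[1])<r)&(P[...,2]>lo)&(P[...,2]<hi)).astype(np.uint8)
    n,l,st,ce=cv2.connectedComponentsWithStats(m)
    for i in range(1,n):
        if st[i,4]>mn:
            q=P[l==i]; print(lo,st[i,4],"mean",q.mean(0),"rect",cv2.minAreaRect((q[:,:2]*1000).astype(np.float32)))
E
python3 - <<'E'
from h import *
im,d,C=shot("wrist"); o=get_obs(); print(o["tcp_pos"],o["ft_force"],o["clock"])
P=cloud(C,d)
comps(P,(.565,-.235),.1,.045,.08); comps(P,(.565,-.235),.1,.012,.028)
comps(P,(.565,-.235),.3,-.01,.007)
go([.565,-.235,.2],22.9)
cv2.imwrite("pics/w1.png",im)
E
```

```text
[ 0.565  -0.2339  0.1992] [0.2733 0.313  1.3776] 2.15
0.045 124 mean [ 0.4706 -0.1862  0.0536] rect ((469.5283203125, -186.32232666015625), (12.184579849243164, 9.927390098571777), 22.426546096801758)
0.045 248 mean [ 0.553  -0.2033  0.0597] rect ((553.104248046875, -203.65179443359375), (23.635412216186523, 9.988468170166016), 22.498199462890625)
0.045 261 mean [ 0.5671 -0.2358  0.0589] rect ((567.50439453125, -236.74530029296875), (23.286710739135742, 10.4850435256958), 22.67726707458496)
0.045 70 mean [ 0.6623 -0.2051  0.0518] rect ((661.8372802734375, -206.0963592529297), (13.674788475036621, 6.192000389099121), 89.92916870117188)
0.045 266 mean [ 0.5807 -0.2685  0.0581] rect ((581.2122802734375, -269.7152404785156), (23.128297805786133, 10.271087646484375), 23.22801971435547)
0.012 3535 mean [ 0.5649 -0.2311  0.0205] rect ((567.3827514648438, -236.80902099609375), (61.99794006347656, 115.70410919189453), 23.020002365112305)
0.012 65 mean [ 0.6598 -0.2021  0.0199] rect ((659.7189331054688, -203.2065887451172), (7.992025375366211, 19.067228317260742), 5.673125267028809)
-0.01 102995 mean [ 0.5802 -0.1797  0.0006] rect ((569.6214599609375, -209.58245849609375), (620.2830810546875, 354.7149353027344), 22.997358322143555)
-0.01 4186 mean [ 0.7502 -0.4126  0.0007] rect ((732.7991943359375, -424.7882385253906), (255.55804443359375, 64.67904663085938), 22.779041290283203)
shift [-0.9936 -0.4444 -0.812 ] turn [-0.0024 -0.0049  0.0084]
```

View pics/w1.png

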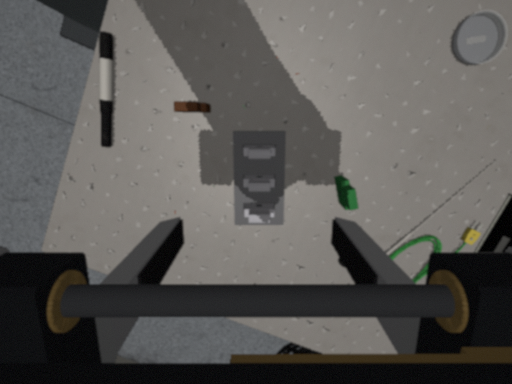

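The wrist view shows the three silver shims at (260,153), (258,184) and (258,213). The brown look-alike at (190,106) and the green one at (346,192) are clear of them. I take the shim nearest the fixture, at (553,-203.7) mm.

```bash
python3 -c "
from h import *
go([.5531,-.2037,.044],22.8)"
```

```text
shift [ 32.3612   0.864  155.2106] turn [-0.0024 -0.0049  0.0209]
```

move_arm(series=[[32,1,40,0,0,0,0.2],[32,1,80,0,0,0,0.2],[32,1,110,0,0,0,0.2],[32.4,0.9,130,0,0,0,0.2],[32.4,0.9,145,0,0,0,0.2],[32.4,0.9,155,0,0,0,0.2],[32.4,0.9,155,0,0,0,0.2],[32.4,0.9,155,0,0,0,0.2]])

```text
clock: 2.95
tcp_pos: [0.5538, -0.2047, 0.0452]
tool_rot: [[-0.39, 0.921, 0.001], [0.921, 0.39, -0.0], [-0.001, 0.001, -1.0]]
ft_force: [0.4, 0.6, 0.7]
opening: 0.599
grasp_force: 0.0
```

move_arm(series=[[0,0,0,0,0,0,-0.3],[0,0,0,0,0,0,-0.6],[0,0,0,0,0,0,-1],[0,0,0,0,0,0,-1],[0,0,0,0,0,0,-1],[0,0,0,0,0,0,-1],[0,0,0,0,0,0,-1],[0,0,0,0,0,0,-1]])

```text
clock: 3.75
tcp_pos: [0.5535, -0.2047, 0.0446]
tool_rot: [[-0.39, 0.921, 0.0], [0.921, 0.39, -0.0], [-0.0, 0.0, -1.0]]
ft_force: [-0.1, -0.0, 3.2]
opening: 0.249
grasp_force: 30.0
```

move_arm(series=[[0,0,-20,0,0,0,-1],[0,0,-50,0,0,0,-1],[0,0,-90,0,0,0,-1],[0,0,-130,0,0,0,-1],[0,0,-150,0,0,0,-1],[0,0,-155,0,0,0,-1],[0,0,-155,0,0,0,-1]])

```text
clock: 4.45
tcp_pos: [0.5534, -0.2045, 0.1994]
tool_rot: [[-0.39, 0.921, 0.0], [0.921, 0.39, 0.0], [-0.0, 0.0, -1.0]]
ft_force: [-1.0, 0.8, -1.5]
opening: 0.251
grasp_force: 30.0
```

```bash
python3 -c "
from h import *
go([.577,.025,.2],1.9)"
```

```text
shift [202.1192 111.169   -0.614 ] turn [ 0.0025 -0.0002  2.6307]
```

move_arm(series=[[30,16,0,0,0,0.4,-1],[65,36,0,0,0,0.9,-1],[100,55,0,0,0,1.4,-1],[135,75,0,0,0,1.9,-1],[170,94,0,0,0,2.3,-1],[190,105,0,0,0,2.55,-1],[202,111,0,0,0,2.63,-1],[202,111,0,0,0,2.63,-1],[202,111,0,0,0,2.63,-1],[202,111,0,0,0,2.63,-1]])

```text
clock: 5.45
tcp_pos: [0.5766, 0.0233, 0.1989]
tool_rot: [[-0.032, 0.999, -0.001], [0.999, 0.032, -0.001], [-0.001, -0.001, -1.0]]
ft_force: [-0.9, 0.3, -0.3]
opening: 0.254
grasp_force: 30.0
```

Run:
```python
from h import *
im,d,C=shot("wrist"); o=get_obs(); print(o["tcp_pos"],o["clock"])
P=cloud(C,d)
c=(.577,.11)
comps(P,c,.1,.035,.055); comps(P,c,.1,.007,.055); comps(P,c,.1,.007,.016)
R=np.array(o["tool_rot"]); Q=(P-o["tcp_pos"])@R
m=(abs(Q[...,0])<.04)&(abs(Q[...,1])<.03)&(Q[...,2]>-.03)&(Q[...,2]<.06)&(P[...,2]>.07)
q=Q[m]; print("held",len(q),q.min(0),q.max(0)); 
for z in np.arange(-.02,.045,.01):
    s=q[abs(q[:,2]-z)<.005]
    if len(s): print(z,len(s),np.percentile(s,[3,50,97],0).ravel())
cv2.imwrite("pics/w2.png",im)
```

```text
[0.5767 0.0233 0.1991] 5.5
0.035 357 mean [0.5789 0.1299 0.0441] rect ((579.1293334960938, 130.23194885253906), (43.241519927978516, 8.174095153808594), 1.4926235675811768)
0.035 297 mean [0.5805 0.0945 0.0444] rect ((579.9185180664062, 94.08805084228516), (43.374202728271484, 7.353269100189209), 1.914121150970459)
0.007 8595 mean [0.5794 0.1121 0.0173] rect ((579.6431884765625, 109.24862670898438), (84.1099624633789, 136.21080017089844), 1.400893211364746)
0.007 832 mean [0.542  0.111  0.0124] rect ((542.2932739257812, 108.7066650390625), (9.398452758789062, 135.31394958496094), 1.6670682430267334)
0.007 1652 mean [0.5786 0.1569 0.0124] rect ((578.5671997070312, 156.42718505859375), (53.10020065307617, 41.616859436035156), 1.125572919845581)
0.007 3349 mean [0.5893 0.0922 0.0125] rect ((587.8508911132812, 109.05207824707031), (67.70918273925781, 135.41651916503906), 1.400893211364746)
held 2577 [-0.0082 -0.0243 -0.03  ] [0.0098 0.0236 0.038 ]
-0.02 940 [-0.004  -0.0215 -0.0243  0.0031 -0.     -0.0163  0.0094  0.0206 -0.0151]
-0.01 499 [-0.0031 -0.0216 -0.0149  0.0059 -0.0006 -0.0109  0.0094  0.021  -0.0053]
0.0 249 [ 0.0052 -0.0149 -0.0048  0.0057 -0.0007 -0.0009  0.0092  0.0146  0.0047]
0.009999999999999998 222 [ 0.0053 -0.0162  0.0053  0.0057 -0.0003  0.0102  0.006   0.0163  0.0146]
0.02 230 [ 0.0053 -0.0168  0.0152  0.0057  0.      0.0198  0.006   0.0165  0.0248]
0.030000000000000002 189 [ 0.0053 -0.0165  0.0252  0.0056  0.0007  0.0298  0.006   0.0166  0.0347]
0.039999999999999994 43 [ 0.0053 -0.0163  0.035   0.0055 -0.0052  0.0367  0.0059  0.0086  0.0378]
```

View pics/w2.png

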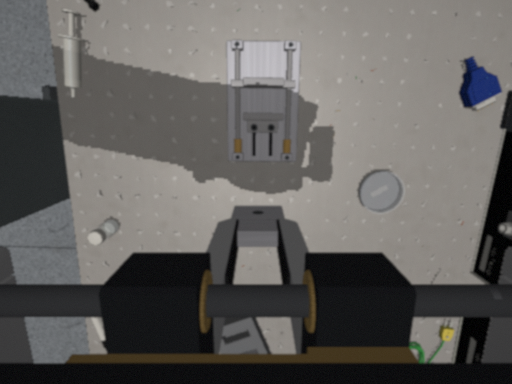

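The held shim is vertical and centred in the grip, with its front face at tool x +5.6 mm. The fixture is fully visible: jaw at row 83, anvil at row 117, dish at (381,190).

```bash
python3 -c "
from h import *
go([.5794,.1045,.12],1.75)"
```

```text
shift [81.0727  5.2729 79.1083] turn [-0.0033  0.0032  0.0078]
```

move_arm(series=[[25,2,20,0,0,0,-1],[50,3,45,0,0,0,-1],[70,5,65,0,0,0,-1],[81,5.3,79,0,0,0,-1],[81,5.3,79,0,0,0,-1],[81,5.3,79,0,0,0,-1],[81,5.3,79,0,0,0,-1]])

```text
clock: 6.2
tcp_pos: [0.5802, 0.1043, 0.1216]
tool_rot: [[-0.031, 1.0, 0.001], [1.0, 0.031, -0.0], [-0.0, 0.001, -1.0]]
ft_force: [0.4, -0.2, -0.7]
opening: 0.25
grasp_force: 30.0
```

```bash
python3 -c "
from h import *
go([.5794,.1045,.051],1.75)"
```

```text
shift [ 0.1986 -0.9036 70.5795] turn [0.0104 0.0008 0.0054]
```

move_arm(series=[[0,-0.5,15,0,0,0,-1],[0,-0.5,30,0,0,0,-1],[0,-0.5,45,0,0,0,-1],[0,-0.5,55,0,0,0,-1],[0,-0.5,62,0,0,0,-1],[0,-0.5,65,0,0,0,-1],[0,-0.5,65,0,0,0,-1],[0,-0.5,65,0,0,0,-1]])

```text
clock: 7.0
tcp_pos: [0.5794, 0.1058, 0.0558]
tool_rot: [[-0.033, 0.999, 0.001], [0.999, 0.033, 0.0], [0.0, 0.001, -1.0]]
ft_force: [0.5, -0.1, -1.1]
opening: 0.25
grasp_force: 30.0
```

```bash
python3 -c "
from h import *
go([.5794,.1045,.051],1.75)"
```

```text
shift [-1.2865  0.0021  4.8364] turn [ 0.0042 -0.0002  0.0174]
```

move_arm(series=[[-1,0,2,0,0,0,-1],[-1,0,4,0,0,0,-1],[-1,0,5,0,0,0,-1],[-1,0,5,0,0,0,-1],[-1,0,5,0,0,0,-1]])

```text
clock: 7.5
tcp_pos: [0.5792, 0.1048, 0.0506]
tool_rot: [[-0.033, 0.999, 0.0], [0.999, 0.033, 0.0], [-0.0, 0.0, -1.0]]
ft_force: [-1.4, -0.4, 2.2]
opening: 0.257
grasp_force: 30.0
```

move_arm(series=[[0,0,0,0,0,0,-0.4],[0,0,0,0,0,0,-0.3],[0,0,0,0,0,0,-0.2],[0,0,0,0,0,0,-0.1],[0,0,0,0,0,0,-0.1],[0,0,-15,0,0,0,-0.1],[0,0,-40,0,0,0,-0.1],[0,0,-80,0,0,0,-0.1],[0,0,-120,0,0,0,0.2],[-40,0,-150,0,0,0,0.2],[-80,0,-150,0,0,0,0.2],[-80,0,-150,0,0,0,0.2],[-80,0,-150,0,0,0,0.2],[-80,0,-150,0,0,0,0.2]])

```text
clock: 8.9
tcp_pos: [0.5816, 0.0258, 0.2006]
tool_rot: [[-0.034, 0.999, -0.0], [0.999, 0.034, 0.0], [0.0, -0.0, -1.0]]
ft_force: [1.1, 1.0, -0.2]
opening: 0.595
grasp_force: 0.0
```

Run:
```python
from h import *
im,d,C=shot("wrist"); o=get_obs(); print(o["tcp_pos"],o["clock"])
P=cloud(C,d)
c=(.579,.11)
comps(P,c,.08,.038,.050); comps(P,c,.08,.055,.075)
cv2.imwrite("pics/w3.png",cv2.resize(im[20:180,150:360],(630,480)))
go([.5672,-.2362,.1],22.8)
```

```text
[0.5816 0.026  0.2005] 8.95
0.038 363 mean [0.5794 0.13   0.0441] rect ((579.3638305664062, 130.14488220214844), (42.48908233642578, 8.144979476928711), 1.6208807229995728)
0.038 45 mean [0.5642 0.1048 0.0464] rect ((564.1409912109375, 104.82894134521484), (4.3694233894348145, 8.324475288391113), 1.3755639791488647)
0.038 45 mean [0.5941 0.1057 0.0463] rect ((594.1641235351562, 105.4638442993164), (4.4102783203125, 9.152989387512207), 3.068307399749756)
0.038 316 mean [0.5802 0.0945 0.0444] rect ((580.0802001953125, 94.45878601074219), (42.470603942871094, 7.426557540893555), 2.0474870204925537)
0.055 231 mean [0.5793 0.1053 0.0665] rect ((579.6024169921875, 105.25346374511719), (23.195274353027344, 8.824515342712402), 2.0205483436584473)
shift [-261.5366  -23.3842  100.4315] turn [-0.0023 -0.0018 -2.6036]
```

View pics/w3.png

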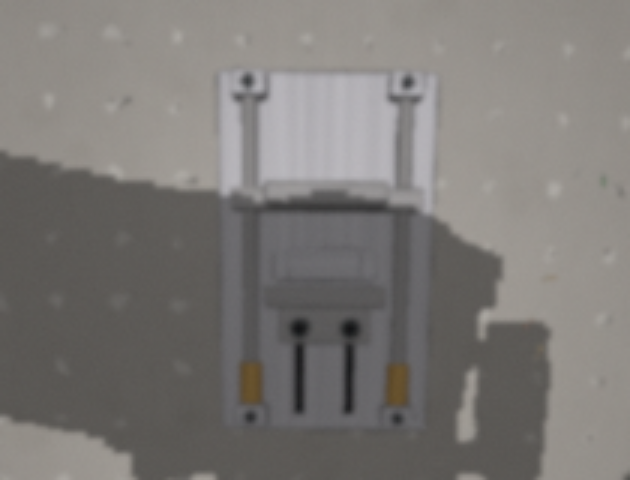

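Shim 1 stands upright against the anvil side at crop pixel (325,265), with its top at 66.5 mm, so it is seated. Next is the middle shim.

move_arm(series=[[-45,-4,0,0,0,-0.4,0.2],[-90,-8,0,0,0,-0.9,0.2],[-135,-12,0,0,0,-1.4,0.2],[-180,-16,20,0,0,-1.9,0.2],[-220,-20,60,0,0,-2.3,0.2],[-250,-22,80,0,0,-2.5,0.2],[-261.5,-23.4,100,0,0,-2.6,0.2],[-261.5,-23.4,100,0,0,-2.6,0.2],[-261.5,-23.4,100,0,0,-2.6,0.2],[-261.5,-23.4,100,0,0,-2.6,0.2]])

```text
clock: 9.95
tcp_pos: [0.5681, -0.2358, 0.1016]
tool_rot: [[-0.387, 0.922, 0.001], [0.922, 0.387, 0.0], [-0.0, 0.001, -1.0]]
ft_force: [-0.3, 0.2, 0.1]
opening: 0.602
grasp_force: 0.0
```

```bash
python3 -c "
from h import *
go([.5672,-.2362,.0445],22.8)"
```

```text
shift [ 0.0297 -1.0245 57.0812] turn [ 0.0092  0.003  -0.0013]
```

move_arm(series=[[0,-1,20,0,0,0,0.1],[0,-1,40,0,0,0,0],[0,-1,52,0,0,0,0],[0,-1,56,0,0,0,0],[0,-1,56,0,0,0,0],[0,-1,56,0,0,0,-0.3],[0,-1,56,0,0,0,-0.6],[0,-1,56,0,0,0,-1],[0,-1,56,0,0,0,-1],[0,-1,56,0,0,0,-1],[0,-1,56,0,0,0,-1],[0,-1,56,0,0,0,-1]])

```text
clock: 11.15
tcp_pos: [0.5664, -0.2378, 0.0448]
tool_rot: [[-0.386, 0.923, 0.001], [0.923, 0.386, -0.0], [-0.0, 0.001, -1.0]]
ft_force: [0.9, 0.3, 5.9]
opening: 0.251
grasp_force: 29.9
```

move_arm(series=[[0,0,-20,0,0,0,-1],[0,0,-50,0,0,0,-1],[0,0,-90,0,0,0,-1],[0,0,-130,0,0,0,-1],[0,0,-150,0,0,0,-1],[0,0,-155,0,0,0,-1],[0,0,-155,0,0,0,-1]])

```text
clock: 11.85
tcp_pos: [0.566, -0.2376, 0.1993]
tool_rot: [[-0.386, 0.923, 0.0], [0.923, 0.386, 0.0], [0.0, 0.0, -1.0]]
ft_force: [-0.5, 0.9, -0.2]
opening: 0.254
grasp_force: 29.9
```

```bash
python3 -c "
from h import *
go([.58,.118,.2],1.75)"
```

```text
shift [322.6104 150.1182  -0.6684] turn [ 0.0014 -0.0004  2.6189]
```

move_arm(series=[[35,16,0,0,0,0.3,-1],[75,35,0,0,0,0.6,-1],[115,54,0,0,0,0.9,-1],[155,72,0,0,0,1.3,-1],[195,91,0,0,0,1.6,-1],[235,109,0,0,0,1.9,-1],[275,128,0,0,0,2.25,-1],[305,142,0,0,0,2.5,-1],[322.6,150,0,0,0,2.62,-1],[322.6,150,0,0,0,2.62,-1],[322.6,150,0,0,0,2.62,-1],[322.6,150,0,0,0,2.62,-1]])

```text
clock: 13.05
tcp_pos: [0.5797, 0.1165, 0.1987]
tool_rot: [[-0.029, 1.0, -0.001], [1.0, 0.029, -0.001], [-0.001, -0.001, -1.0]]
ft_force: [0.2, 0.1, -1.2]
opening: 0.251
grasp_force: 29.9
```

Run:
```python
from h import *
im,d,C=shot("wrist"); o=get_obs(); print(o["tcp_pos"],o["clock"])
P=cloud(C,d); R=np.array(o["tool_rot"]); Q=(P-o["tcp_pos"])@R
m=(abs(Q[...,0])<.04)&(abs(Q[...,1])<.03)&(Q[...,2]>-.005)&(Q[...,2]<.06)&(P[...,2]>.1)
q=Q[m]
for z in np.arange(0,.05,.01):
    s=q[abs(q[:,2]-z)<.005]
    if len(s): print(z,len(s),np.percentile(s,[3,50,97],0).ravel())
go([.5795,.1185,.12],1.75)
```

```text
[0.5799 0.1164 0.199 ] 13.1
0.0 241 [ 0.0048 -0.015  -0.0047  0.0053 -0.0001 -0.0011  0.0093  0.0143  0.0048]
0.01 226 [ 0.0048 -0.0151  0.0056  0.0053 -0.0001  0.0106  0.0056  0.0157  0.0148]
0.02 218 [ 0.0049 -0.0162  0.0154  0.0052 -0.      0.0198  0.0056  0.017   0.0246]
0.03 196 [ 0.0049 -0.0159  0.0256  0.0053  0.0007  0.03    0.0056  0.0176  0.0346]
0.04 45 [ 0.005  -0.0155  0.0353  0.0053  0.0007  0.0362  0.0055  0.0162  0.0371]
shift [ 2.1117 -0.2658 78.9902] turn [-0.0044  0.0044 -0.013 ]
```

move_arm(series=[[1.6,0,25,0,0,0,-1],[1.6,0,50,0,0,0,-1],[1.6,0,70,0,0,0,-1],[1.6,0,79,0,0,0,-1],[1.6,0,79,0,0,0,-1],[1.6,0,79,0,0,0,-1],[1.6,0,79,0,0,0,-1]])

```text
clock: 13.8
tcp_pos: [0.5805, 0.1193, 0.1215]
tool_rot: [[-0.03, 1.0, 0.001], [1.0, 0.03, 0.0], [0.0, 0.001, -1.0]]
ft_force: [-0.1, -0.2, -0.6]
opening: 0.251
grasp_force: 29.9
```

```bash
python3 -c "
from h import *
go([.5795,.118,.051],1.75)"
```

```text
shift [-1.317  -1.1799 70.5333] turn [ 0.0102 -0.0028 -0.0038]
```

move_arm(series=[[-2.2,-0.7,12,0,0,0,-1],[-2.2,-0.7,24,0,0,0,-1],[-2.2,-0.7,35,0,0,0,-1],[-2.2,-0.7,42,0,0,0,-1],[-2.2,-0.7,45,0,0,0,-1],[-2.2,-0.7,45,0,0,0,-1],[-2.2,-0.7,45,0,0,0,-1]])

```text
clock: 14.5
tcp_pos: [0.5795, 0.1171, 0.0757]
tool_rot: [[-0.03, 1.0, 0.0], [1.0, 0.03, -0.0], [-0.0, 0.0, -1.0]]
ft_force: [0.3, 0.8, -1.0]
opening: 0.251
grasp_force: 29.9
```

```bash
python3 -c "
from h import *
go([.5795,.118,.051],1.75)"
```

```text
shift [ 0.8576  0.0096 24.6774] turn [ 0.0021  0.0007 -0.0023]
```

move_arm(series=[[0.6,0,8,0,0,0,-1],[0.6,0,15,0,0,0,-1],[0.6,0,20,0,0,0,-1],[0.6,0,23,0,0,0,-1],[0.6,0,24.5,0,0,0,-1],[0.6,0,24.5,0,0,0,-1],[0.6,0,24.5,0,0,0,-1]])

```text
clock: 15.2
tcp_pos: [0.5793, 0.1177, 0.0509]
tool_rot: [[-0.03, 1.0, -0.0], [1.0, 0.03, -0.0], [-0.0, -0.0, -1.0]]
ft_force: [0.1, -0.3, -0.7]
opening: 0.249
grasp_force: 29.9
```

move_arm(series=[[0,0,0.6,0,0,0,-1],[0,0,0.6,0,0,0,-1],[0,0,0.6,0,0,0,-0.4],[0,0,0.6,0,0,0,-0.3],[0,0,0.6,0,0,0,-0.2],[0,0,0.6,0,0,0,-0.1],[0,0,0.6,0,0,0,-0.1],[0,0,-15,0,0,0,-0.1],[0,0,-40,0,0,0,-0.1],[0,0,-80,0,0,0,-0.1],[0,0,-120,0,0,0,0.2],[-40,0,-150,0,0,0,0.6],[-80,0,-150,0,0,0,1],[-90,0,-150,0,0,0,1],[-90,0,-150,0,0,0,1],[-90,0,-150,0,0,0,1]])

```text
clock: 16.8
tcp_pos: [0.5819, 0.0289, 0.2011]
tool_rot: [[-0.031, 1.0, -0.0], [1.0, 0.031, 0.0], [0.0, -0.0, -1.0]]
ft_force: [0.8, 0.7, -0.2]
opening: 0.927
grasp_force: 0.0
```

Run:
```python
from h import *
im,d,C=shot("wrist"); o=get_obs(); print(o["tcp_pos"],o["clock"])
P=cloud(C,d)
c=(.579,.11)
comps(P,c,.08,.038,.050); comps(P,c,.08,.055,.075)
cv2.imwrite("pics/w4.png",cv2.resize(im[20:180,150:360],(630,480)))
go([.5795,.112,.12],91.75);go([.5795,.112,.12],-88.25)
print(o["joint_pos"])
```

```text
[0.5819 0.0293 0.2009] 16.85
0.038 355 mean [0.5787 0.13   0.0441] rect ((578.9838256835938, 130.2495880126953), (42.701332092285156, 8.132704734802246), 1.3896652460098267)
0.038 123 mean [0.5799 0.1164 0.0453] rect ((579.9072265625, 117.31901550292969), (35.36151885986328, 9.077117919921875), 1.7214511632919312)
0.038 45 mean [0.5637 0.1049 0.0466] rect ((563.6627807617188, 104.88017272949219), (4.415012359619141, 8.327019691467285), 1.4621634483337402)
0.038 43 mean [0.5949 0.106  0.0467] rect ((594.849609375, 105.90010833740234), (4.38483190536499, 8.352417945861816), 2.1979169845581055)
0.038 311 mean [0.58   0.0945 0.0444] rect ((579.67236328125, 94.35923767089844), (42.815311431884766, 7.482906818389893), 1.8490734100341797)
0.055 262 mean [0.5799 0.1176 0.0663] rect ((579.9227294921875, 117.58692932128906), (23.323314666748047, 9.576637268066406), 1.979860544204712)
0.055 238 mean [0.5792 0.1054 0.0665] rect ((579.2527465820312, 105.42764282226562), (23.384340286254883, 8.825096130371094), 1.8581714630126953)
shift [82.729   0.2765 80.9284] turn [ -0.0011  -0.0044 -11.2417]
shift [82.729   0.2765 80.9284] turn [-0.0044  0.0011 11.2583]
[-34.4346  23.0938  36.8608  99.943  -15.4541  62.1292   9.346 ]
```

View pics/w4.png

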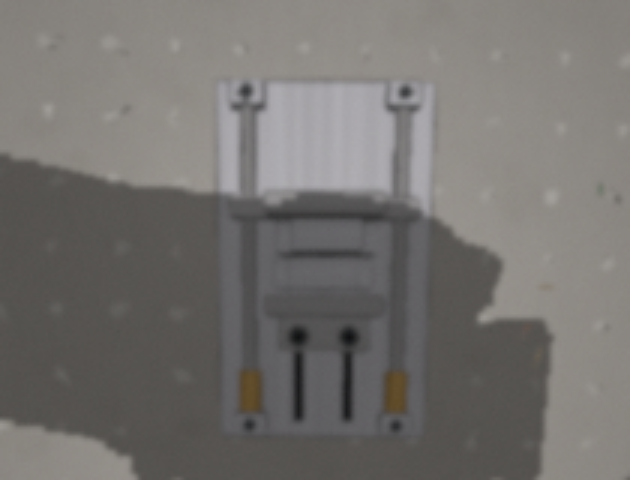

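Both shims stand in the gap at 105.4 and 117.6 mm, with tops at 66.4 mm and the jaw still open. Before turning the gripper for the clamp I check clearance to the big box.

Run:
```python
from h import *
im,d,C=load("top"); P=cloud(C,d)
m=(P[...,0]>.45)&(P[...,0]<.8)&(P[...,1]>.14)&(P[...,1]<.5)&(P[...,2]>.03)
q=P[m]; print(q.min(0),q.max(0)); print(np.percentile(q,[1,50,99],0))
go([.5793,.1088,.13],91.75)
```

```text
[0.4602 0.2423 0.03  ] [0.7999 0.5    0.358 ]
[[0.4881 0.2741 0.0347]
 [0.6173 0.4019 0.0726]
 [0.7958 0.4967 0.3473]]
shift [79.5398 -0.0297 70.9277] turn [ -0.0011  -0.0044 -11.2417]
```

move_arm(series=[[10,0,0,0,0,-1,1],[20,0,0,0,0,-2,1],[30,0,0,0,0,-3,1],[40,0,0,0,0,-4,1],[50,0,0,0,0,-5,1],[60,0,10,0,0,-6,1],[70,0,20,0,0,-7,1],[75,0,30,0,0,-8,1],[79.5,0,40,0,0,-9,1],[79.5,0,50,0,0,-10,1],[79.5,0,60,0,0,-11,1],[79.5,0,71,0,0,-11.24,1],[79.5,0,71,0,0,-11.24,1],[79.5,0,71,0,0,-11.24,1]])

```text
clock: 18.25
tcp_pos: [0.5795, 0.1081, 0.13]
tool_rot: [[-1.0, -0.028, -0.0], [-0.028, 1.0, -0.0], [0.0, -0.0, -1.0]]
ft_force: [0.5, 0.7, 0.7]
opening: 0.999
grasp_force: 0.0
```

Run:
```python
from h import *
im,d,C=shot("wrist"); o=get_obs(); print(o["tcp_pos"],o["clock"],o["joint_pos"],o["opening"])
P=cloud(C,d); c=(.579,.11)
comps(P,c,.06,.038,.050); comps(P,c,.06,.055,.075)
go([.5793,.1088,.026],91.75)
```

```text
[0.5797 0.108  0.1304] 18.3 [-25.7469  25.5653  15.713  102.09    -8.3599  53.4687  85.1107] 0.9962294110535914
0.038 423 mean [0.5786 0.0947 0.0443] rect ((579.2328491210938, 94.63751220703125), (43.7901611328125, 7.569967269897461), 1.298006534576416)
0.038 426 mean [0.5773 0.1303 0.0442] rect ((578.1815795898438, 130.52029418945312), (43.56467056274414, 8.12879753112793), 1.2587376832962036)
0.038 106 mean [0.5635 0.1053 0.0456] rect ((563.9471435546875, 105.29112243652344), (6.543315887451172, 9.1848783493042), 3.0753602981567383)
0.038 99 mean [0.5645 0.1178 0.046 ] rect ((564.782470703125, 117.88676452636719), (6.68159818649292, 9.177105903625488), 0.5261214971542358)
0.055 340 mean [0.5774 0.1057 0.066 ] rect ((578.5477905273438, 105.44651794433594), (23.980262756347656, 9.315629959106445), 1.709647297859192)
0.055 355 mean [0.5782 0.118  0.066 ] rect ((579.21337890625, 118.16107940673828), (23.910104751586914, 9.470434188842773), 2.1010913848876953)
shift [  0.3837   0.8433 104.3504] turn [-0.0001  0.0011 -0.0164]
```

Consistent. I descend with the fingers straddling jaw and anvil.

move_arm(series=[[0,0.8,20,0,0,0,1],[0,0.8,40,0,0,0,1],[0,0.8,60,0,0,0,1],[0,0.8,80,0,0,0,1],[0,0.8,95,0,0,0,1],[0,0.8,102,0,0,0,1],[0,0.8,102,0,0,0,1],[0,0.8,102,0,0,0,1]])

```text
clock: 19.1
tcp_pos: [0.5801, 0.1082, 0.0287]
tool_rot: [[-1.0, -0.029, 0.001], [-0.029, 1.0, 0.0], [-0.001, 0.0, -1.0]]
ft_force: [-0.2, 1.0, -0.9]
opening: 1.001
grasp_force: 0.0
```

```bash
python3 -c "
from h import *
go([.5793,.1088,.027],91.75);print(get_obs()['ft_force'])"
```

```text
shift [0.7422 0.6376 1.6943] turn [ 0.0005  0.0058 -0.0134]
[-0.2138  1.0357 -0.8868]
```

Close gradually.

move_arm(series=[[0.5,0.3,1,0,0,0,0.6],[0.5,0.3,1,0,0,0,0.4],[0.5,0.3,1,0,0,0,0.25],[0.5,0.3,1,0,0,0,0.15],[0.5,0.3,1,0,0,0,0.1],[0.5,0.3,1,0,0,0,0.05],[0.5,0.3,1,0,0,0,0],[0.5,0.3,1,0,0,0,-0.05],[0.5,0.3,1,0,0,0,-0.1],[0.5,0.3,1,0,0,0,-0.15],[0.5,0.3,1,0,0,0,-0.2],[0.5,0.3,1,0,0,0,-0.2]])

```text
clock: 20.3
tcp_pos: [0.5791, 0.1087, 0.027]
tool_rot: [[-1.0, -0.029, 0.0], [-0.029, 1.0, 0.0], [-0.0, 0.0, -1.0]]
ft_force: [-1.3, 5.5, 1.1]
opening: 0.398
grasp_force: 2.7
```

move_arm(series=[[0,0,0,0,0,0,-0.5],[0,0,0,0,0,0,-1],[0,0,0,0,0,0,-1],[0,0,0,0,0,0,-1],[0,0,0,0,0,0,-1],[0,0,0,0,0,0,-1],[0,0,0,0,0,0,-1],[0,0,0,0,0,0,-1],[0,0,0,0,0,0,-1],[0,0,0,0,0,0,-1]])

```text
clock: 21.3
tcp_pos: [0.5791, 0.1089, 0.027]
tool_rot: [[-1.0, -0.029, 0.0], [-0.029, 1.0, 0.0], [-0.0, 0.0, -1.0]]
ft_force: [-0.1, 7.3, 1.6]
opening: 0.38
grasp_force: 30.0
```

Run:
```python
from h import *
im,d,C=shot("wrist"); o=get_obs(); print(o)
P=cloud(C,d); c=(.579,.11)
comps(P,c,.06,.038,.050); comps(P,c,.06,.055,.075)
a,_,_=shot("scene")
big=cv2.resize(a[135:195,180:270],(800,533),interpolation=cv2.INTER_CUBIC)
cv2.imwrite("pics/fin.png",cv2.resize(np.hstack([cv2.resize(im,(512,384)),cv2.resize(a[110:206,150:278],(512,384),interpolation=cv2.INTER_CUBIC)]),(800,300)))
```

```text
{'clock': 21.35, 'joint_pos': array([-24.0281,  33.7524,  13.5511, 105.2745, -11.2035,  42.2575,
        87.3119]), 'qd': array([-0.0799,  0.0268,  0.01  ,  0.0578,  0.0188,  0.0056,  0.0383]), 'tau': array([  3.5484, -86.5469,  10.8205, -30.2275,   1.494 ,  -0.0181,
         0.1121]), 'tcp_pos': array([0.5791, 0.1089, 0.027 ]), 'tool_rot': array([[-0.9996, -0.0291,  0.    ],
       [-0.0291,  0.9996,  0.0005],
       [-0.    ,  0.0005, -1.    ]]), 'ft_force': array([-1.1926,  5.9859,  1.5027]), 'wrist_torque': array([ 1.5559,  0.1268, -0.0752]), 'grasp_force': 29.997184574604034, 'opening': 0.3737324547654616}
0.038 2669 mean [0.5728 0.1088 0.0446] rect ((578.85595703125, 108.50469207763672), (44.2719841003418, 59.30918502807617), 0.6941677331924438)
0.055 1973 mean [0.5771 0.1087 0.0656] rect ((579.2371215820312, 108.7520980834961), (25.884010314941406, 20.053848266601562), 0.8130577206611633)
0.055 513 mean [0.5723 0.0865 0.0656] rect ((575.64794921875, 88.49453735351562), (21.240894317626953, 9.183341026306152), 36.16897964477539)
0.055 523 mean [0.571  0.1305 0.0656] rect ((574.3772583007812, 128.61798095703125), (9.429705619812012, 21.04231071472168), 57.10885238647461)
```

View pics/fin.png

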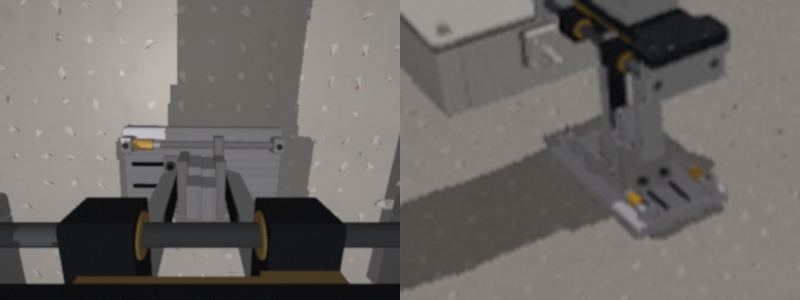

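The two tabs lie flush (20.05 mm wide together). The fingers are shut on jaw and anvil at 35.7 mm with 30 N. I hold briefly to settle, then hand in.

move_arm(series=[[0,0,0,0,0,0,-1],[0,0,0,0,0,0,-1],[0,0,0,0,0,0,-1],[0,0,0,0,0,0,-1],[0,0,0,0,0,0,-1]])

```text
clock: 21.9
tcp_pos: [0.5791, 0.1089, 0.027]
tool_rot: [[-1.0, -0.029, 0.0], [-0.029, 1.0, 0.0], [-0.0, 0.0, -1.0]]
ft_force: [-1.0, 6.4, 1.4]
opening: 0.377
grasp_force: 30.0
```

```bash
python3 -c "
from h import *
print(get_obs()['grasp_force'],get_obs()['opening']); print(job_done())"
```

```text
29.9972203373909 0.377069084220116
the job is handed in; nothing more can be done
None
```

I handed the job in at about 22 s with two shims standing in the gap and the gripper still clamping the jaw onto them at 30 N; the third shim stayed in the rack, and the hand-in returned no verdict.

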